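Shut the cast into its curing bay

TASK

On the bench of the dental lab stands a curing unit with two drawers left open; one holds the dental cast with its arch of teeth, the other a plain stone disc. With the fingertips push the drawer that holds the cast fully home, then push the sliding shield on the unit's roof all the way to that same side so that it covers that bay's window. Do not touch, lift or upset the cast or the disc, leave the other drawer open as it is, disturb nothing else on the bench, and finish clear of everything.

Things in the scene. Friction and masses are not known exactly. Their poses are not given: they have to be found in the camera images.
- unit: the curing unit, a white box standing fixed on the bench: 200 mm deep (x), 280 mm wide (y), roof 84 mm above the bench. Origin at the centre of its underside; its -x side is the front, facing the robot, where the two drawers come out; its +y is called left. The bays lie side by side, their middles at y = +68 and -68 mm; each has an amber window (80 x 90 mm, middle at x = -30 mm) in the roof. Two guide rails 8 mm wide and 8 mm high run along y on the roof at x = -87 and +27 mm
- tray_left (a joint): how far the left (+y) drawer is out, m: 0 is fully home (stop), 0.13 is the limit; it stands about 0.08 to 0.12 out at the start. It slides along the unit's x (home is towards +x) with about 1.5 N of friction and some drag (12 N per m/s), has no spring and stays where it is left
- tray_right (a joint): the same for the right (-y) drawer
- front_left (a point): the middle of the outer, robot-facing face of the left drawer's front plate, 55 mm above the bench. The plate is plain aluminium without a handle, 20 mm thick, 126 mm wide, from 11 to 75 mm above the bench; fully home its outer face stands 22 mm proud of the unit's front (at unit x = -122 mm). Behind it is a steel tray 116 mm wide with walls up to 33 mm and a floor 17 mm above the bench
- front_right (a point): the same point on the right drawer's front plate
- cover (a joint): position of the single sliding light shield along the unit's y, m: +0.066 is the left stop (covering the left window), -0.066 the right stop (covering the right window); it starts near the middle. About 1.5 N of friction and some drag (10 N per m/s), no spring, stays where it is left
- rib (a point): the top middle of the rib on the shield, 110.5 mm above the bench. The shield is a dark steel plate 104 x 120 mm, its upper face 89.5 mm above the bench; the rib stands on its middle, 21 mm high, 12 mm wide (y) and 60 mm long (x of the unit), to be pushed on its side
- cast: the stone dental cast: round base 56 mm across and 16 mm high with a horseshoe of teeth on it, 31 mm high in all; stands loose in one of the drawers (left or right), in the part that is out; origin at the centre of its underside
- blank: a plain disc of the same stone, 56 mm across, 18 mm high, loose in the other drawer; origin at the centre of its underside
- spare_cast: a second stone cast like cast, standing on the bench beside the curing unit, not part of the job. 56 mm across, 31 mm high; origin at the centre of its underside
- brush: a small brush 170 mm long lying on the bench beside the curing unit; origin under its middle, handle along its -x
- jar: a small jar, 40 mm across, 42 mm high, standing on the back part of the unit's roof; origin at the centre of its underside
- bur_block: a white block 75 x 130 x 26 mm with burs standing in it (about 55 mm high in all); origin at the centre of its underside
- bowl: a rubber mixing bowl, 120 mm across, 55 mm high; origin at the centre of its underside
- bottle: a closed bottle, 60 mm across, 130 mm high; origin at the centre of its underside
- cup: an empty white cup, 70 mm across, 80 mm high; origin at the centre of its underside
Mind the look-alikes: they are no part of the job. Leave any brown or orange look-alike of the blank alone.

How it is judged:
On the way, in this order (a step that is already met when the one before it is completed fails the run):
1. the drawer that holds the cast is fully home (((y of cast in the frame of unit above 0 m and value of joint tray_left below 0.004 m) or (y of cast in the frame of unit below 0 m and value of joint tray_right below 0.004 m))), for 0.2 s.
2. the shield is pushed right over to the side of the cast's bay (((y of cast in the frame of unit above 0 m and value of joint tray_left below 0.004 m and value of joint cover above 0.059 m) or (y of cast in the frame of unit below 0 m and value of joint tray_right below 0.004 m and value of joint cover below -0.059 m))), for 0.2 s.
At the end, for the whole second after the job is handed in: The cast's drawer is within 4 mm of fully home, the shield is within 7 mm of its stop on that side, the other drawer is still open more than 70 mm (and has not moved more than 10 mm), the cast and the disc stand flat in their drawers (tilt under 0.2 rad) and the cast is at rest (((y of cast in the frame of unit above 0 m and value of joint tray_left below 0.004 m and value of joint cover above 0.059 m and value of joint tray_right above 0.07 m) or (y of cast in the frame of unit below 0 m and value of joint tray_right below 0.004 m and value of joint cover below -0.059 m and value of joint tray_left above 0.07 m)) and z of each of cast, blank in the frame of unit below 0.022 m and angle between each of cast, blank's own z axis and vertical below 0.2 rad and linear speed of cast below 0.02 m/s); the robot touches nothing.
It fails at once if the other drawer (the one without the cast) is moved more than 10 mm ((y of cast in the frame of unit above 0 m and distance of front_right from where it was at the start of the episode above 0.01 m) or (y of cast in the frame of unit below 0 m and distance of front_left from where it was at the start of the episode above 0.01 m)).
It fails at once if the cast or the disc is touched with the robot (contact force between any of the fingers, the arm and cast above 0.5 N or contact force between any of the fingers, the arm and blank above 0.5 N).
It fails at once if the cast or the disc is lifted from its drawer or tipped (z of any of cast, blank in the frame of unit above 0.027 m or angle between any of cast, blank's own z axis and vertical above 0.3 rad).
It fails at once if something else on the bench is moved more than 15 mm (distance of any of spare_cast, brush, jar, bur_block, bowl, bottle, cup from where it was at the start of the episode above 0.015 m).
It also fails if it takes over 42 s, if anything falls off the work surface, if the arm or the gripper's body presses on something with over 40 N, if the wrist force passes 120 N, or if a joint passes its speed limit or range.

ROBOT

A 6-joint arm with a two-finger parallel gripper is mounted at the origin on the work surface. World frame = base frame: x ahead of the robot, y to its left, z up, the work surface at z = 0. Lengths are in m, angles in rad, forces in N, time in s.
With the tool pointing down it reaches from about 0.3 to 0.775 m from the base axis. Payload 14.6 kg.
Tool frame: the origin (TCP) lies at the very end of the fingers, on their centre line; the grasp point (between the pads) lies 19 mm behind it (env.grasp_offset is the distance from the TCP to the grasp point, in m); z points along the fingers, y is the line along which they close (so a half turn about z gives the same grasp; the last joint's range is limited). The gripper opens to 85 mm and grips with 20 to 120 N. Pads are 22 mm wide; open, the fingers measure 114 mm over their backs; the gripper's body (76 mm by 85 mm) begins 54 mm behind the grasp point. The pads swing forward as they close: fully open they stand 13 mm farther back than shut.
Start: joints at [-1.212, 0.3, 1.521, -0, 1.321, -0.067], TCP at [0.227, -0.501, 0.231] pointing down, gripper open.
Joint ranges: [-3.03, 3.03], [-0.79, 2.21], [0.23, 2.52], [-1.04, 4.18], [0, 3.07], [-2.55, 2.55]. Speed limits (rad/s): [2.22, 2.22, 2.57, 3.14, 3.14, 3.14].

INTERFACE

Orientations are given as a rotation vector (axis times angle).
In Python, from plant import env gives the robot as it stands.
- The arm moves only by the tool servo_tool, never from a script. Its argument "targets" is a list of rows, each an object of numbers: "tx", "ty", "tz": the shift along the tool's x, y, z each as a share of 3 cm, from -1 to 1; "ax", "ay", "az": the turn, a rotation vector about the tool's x, y, z each as a share of 0.12 rad, from -1 to 1; "grip": the finger opening in mm, from 0 to 85.4. In form: [{"tx": .., "ty": .., "tz": .., "ax": .., "ay": .., "az": .., "grip": ..}, ...]. A call has exactly 10 rows; each row shifts and turns the commanded pose from where the row before left it, along the tool's axes as they then stand; what a row does not reach is not made up. A row lasts 1/8 s, in which the tool goes at most 62.5 mm and 10.7 degrees, less where a joint would pass 70% of its speed; a pose out of reach is approached as far as the arm can. A call with a number of a shift or a turn outside -1 to 1 is refused whole. A call with a gripper value outside its range is refused whole. The fingers move at their own pace and stop on an object; "newtons" is the grip in N (left out, the last holds). Time passes only in rows, so rows that do not move let the fingers close, or fill a call up. It gives the time, the measured TCP pose, the force, the opening and the grip force at its end, in the units of the state.
- env.get_state(): the state, without advancing time (a new reading comes with each control period).
- env.get_image(name): name is "scene" or "top" or "wrist"; returns the picture (400x640x3 uint8, red, green, blue); there is no depth.
- env.calibration(name): a dict with "camera_matrix" (3x3 intrinsics, pixels), "R" (3x3) and "t" (3): a world point X has camera coordinates R X + t. Camera axes: x right, y down, z forward; pixel columns grow to the right and rows downward; lengths in m; the calibration is good to about 2 mm. A picture is of the moment at which its call begins: read the wrist's pose just before it. calibration takes no time and is no camera call; for the wrist camera it gives the pose at the moment of the call.
- env.job_done(): hands the job in; it is judged then, once.
Trained networks look in the newest picture that a camera, given by its name, has taken for a name from the list of things; names that differ only in an ending like _2 or _b are one class to them, and where a whole thing is asked for, a point or a joint stands for the part that bears it (a point fixed in the world has none). Each returns a list of dicts, best first, with "score" (0 to 1); they miss things now and then, are a little off and sometimes report something else, mostly with a low value. They report only what shows in the picture. A call takes as long as a camera call. They do not tell look-alikes from the thing itself.
- env.boxes_of(camera, label): "uv" ([column, row] in pixels, amid what is visible of it).
- env.regions_of(camera, label): "mask" (400x640 bool, what is visible of it) and "uv" ([column, row] in pixels, amid what is visible of it).
The state is a dict: "clock": time; "joint_pos": joint angles; "joint_vel": joint speeds; "joint_efforts": joint torques, N m; "position": TCP position; "ee_rot": TCP orientation; "force": force on the tool from outside, world axes, zero at the start; "moment": the same for the moment, N m; "opening": finger opening in m; "finger_force": force on a finger pad.
Only numpy, scipy, OpenCV 4.12 (cv2) and the standard library are available. Lean on these libraries where they do the work, as an engineer would, in place of code of your own. Each camera call takes 0.05 s, during which the arm holds its last target. There are 200 camera calls.

## Working session

There is one attempt and no reset: what is moved stays moved. The work goes in short steps, Python scripts to look and compute and a tool call to move; the robot and the scene stay as the last step left them, time stands still between calls to the robot, and variables do not carry over. Pictures are saved under pics/ and viewed, at most 10 in all, crops included, and the job is handed in when it is done.

Besides the shell and the picture viewer there is one more tool, called as a command line: name --argument value ..., lists and objects as JSON in quotes. servo_tool: Moves the arm, as the interface text tells. Its arguments: {"type":"object","properties":{"targets":{"type":"array","items":{"type":"object","properties":{"tx":{"type":"number","minimum":-1,"maximum":1},"ty":{"type":"number","minimum":-1,"maximum":1},"tz":{"type":"number","minimum":-1,"maximum":1},"ax":{"type":"number","minimum":-1,"maximum":1},"ay":{"type":"number","minimum":-1,"maximum":1},"az":{"type":"number","minimum":-1,"maximum":1},"grip":{"type":"number"}}}},"newtons":{"type":"number"}},"required":["targets"]}

```bash
mkdir -p pics; python3 - <<'E'
from plant import env
import cv2
for n in("scene","top"):
    cv2.imwrite(f"pics/{n}0.png",env.get_image(n)[:,:,::-1])
    c=env.calibration(n);print(n,c)
for n in("scene","top"):
  for l in("front_left","front_right","rib","cast","blank","unit","jar"):
    print(n,l,[(round(d["score"],2),[round(float(v)) for v in d["uv"]]) for d in env.boxes_of(n,l)][:3])
s=env.get_state();print(s)
E
```

```text
scene {'camera_matrix': array([[399.16329837,   0.        , 321.10232297],
       [  0.        , 399.16329837, 192.51441308],
       [  0.        ,   0.        ,   1.        ]]), 'R': array([[ 0.85255748,  0.52244557,  0.01401328],
       [ 0.35029681, -0.55132536, -0.75718722],
       [-0.38786323,  0.65045444, -0.65304757]]), 't': array([-0.49450678, -0.13779239,  1.38881942])}
top {'camera_matrix': array([[422.72634727,   0.        , 315.81953444],
       [  0.        , 422.72634727, 206.15772715],
       [  0.        ,   0.        ,   1.        ]]), 'R': array([[-0.01184906, -0.99987208,  0.01074388],
       [-0.98456916,  0.00979028, -0.17472182],
       [ 0.17459428, -0.01264838, -0.98455922]]), 't': array([-0.00585152,  0.56507992,  1.26137209])}
scene front_left [(0.83, [287, 206]), (0.27, [214, 329])]
scene front_right [(0.55, [267, 238])]
scene rib [(0.71, [325, 234])]
scene cast [(0.63, [299, 212])]
scene blank [(0.76, [243, 223]), (0.66, [280, 245]), (0.66, [218, 269])]
scene unit [(0.79, [326, 239]), (0.56, [302, 211]), (0.45, [211, 331])]
scene jar [(0.87, [372, 219])]

[... 266 characters left out ...]
2, [272, 209])]
{'clock': 0.8, 'joint_pos': array([-1.21162544e+00,  2.99879403e-01,  1.52101941e+00,  2.10343169e-05,
        1.32071106e+00, -6.65626969e-02]), 'joint_vel': array([-0.0010244 , -0.00136741, -0.00025577, -0.00178782, -0.00060818,
       -0.00072394]), 'joint_efforts': array([-1.99461329e-05, -5.43331468e+01, -3.61978197e+01, -8.69826408e-05,
        6.96997104e-04,  2.73477070e-06]), 'position': array([ 0.22715753, -0.50087688,  0.23128367]), 'ee_rot': array([-3.07066684e+00, -6.63689594e-01, -2.77285167e-05]), 'force': array([ 0.27843089, -0.34321685, -0.17200468]), 'moment': array([ 0.0011788 ,  0.0030829 , -0.02149807]), 'finger_force': 0.0, 'opening': 0.0853021144064113}
```

```bash
python3 - <<'E'
import cv2
a=cv2.imread("pics/top0.png")[100:290,220:460];cv2.imwrite("pics/topc.png",cv2.resize(a,None,fx=3.15,fy=3.15,interpolation=cv2.INTER_CUBIC))
E
```

```text
(no output)
```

View pics/topc.png

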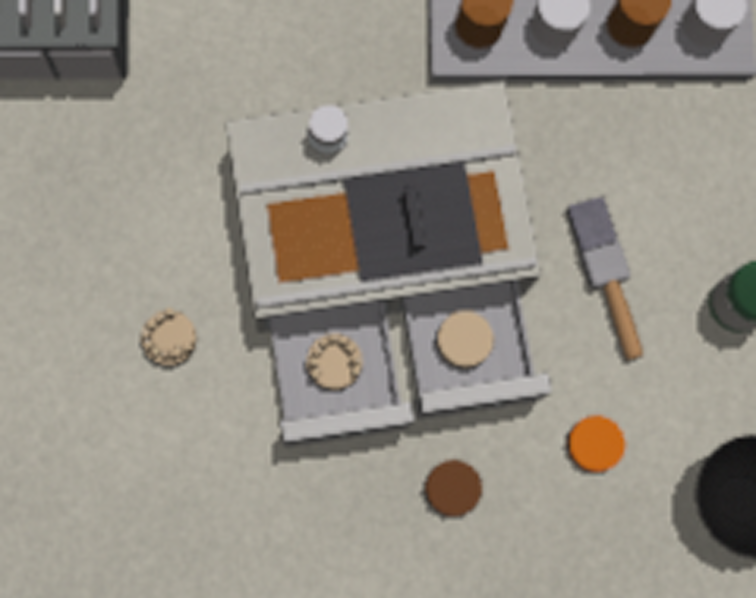

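View pics/scene0.png

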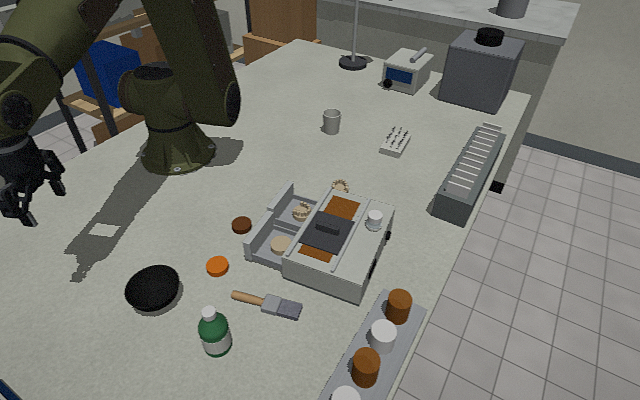

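The top crop shows the cast in the left drawer (crop 333,362) and the disc in the right drawer (465,340). The shield's rib is at (413,222), slightly right of middle. The unit is turned by a few degrees. Next I fit the unit's pose from the roof corners.

```bash
cat > h.py <<'E'
import numpy as np
from plant import env
def ray(n,uv,z):
    c=env.calibration(n);d=c["R"].T@np.linalg.solve(c["camera_matrix"],[*uv,1]);o=-c["R"].T@c["t"]
    return (o+d*(z-o[2])/d[2])
def crop(p): return (np.array(p)+.5)/3.15-.5+[220,100]
E
python3 - <<'E'
from h import *
from scipy.optimize import least_squares
P=[crop(p) for p in[(230,122),(503,87),(537,268),(258,308)]]
W=np.array([ray("top",p,.084)[:2] for p in P]);print(W)
M=np.array([(.1,.14),(.1,-.14),(-.1,-.14),(-.1,.14)])
def T(q,m): c,s=np.cos(q[2]),np.sin(q[2]); return np.asarray(m)@np.array([[c,s],[-s,c]])+q[:2]
r=least_squares(lambda q:(T(q,M)-W).ravel(),[.55,0,0]);q=r.x;print("unit",q,r.fun.round(4))
def inv(w): c,s=np.cos(q[2]),np.sin(q[2]); return (np.asarray(w)-q[:2])@np.array([[c,-s],[s,c]])
for n,p,z in[("plateL l",(283,430),.075),("plateL r",(411,412),.075),("plateR l",(421,408),.075),("plateR r",(548,388),.075),("plateL",(333,362),.048),("disc",(465,338),.035),("rib a",(407,188),.1105),("rib b",(418,255),.1105),("sh bl",(345,180),.0895),("sh br",(465,164),.0895),("sh fr",(482,265),.0895),("sh fl",(361,280),.0895),("jar",(328,122),.126),("railF",(258,308),.092)]:
    w=ray("top",crop(p),z)[:2];print(n,w.round(4),inv(w).round(4))
for a in[(-.122,.068),(-.24,.068),(-.23,-.068)]:print(a,T(q,[a]))
np.save("q.npy",q)
E
```

```text
[[ 0.77338978  0.05778146]
 [ 0.8075254  -0.21325089]
 [ 0.62306438 -0.23922876]
 [ 0.58617511  0.0312969 ]]
unit [ 0.69753867 -0.09085032  0.13363811] [ 0.0046  0.0034  0.0078 -0.003  -0.006  -0.0037 -0.0064  0.0033]
plateL l [0.4692 0.0084] [-0.2131  0.1288]
plateL r [ 0.4851 -0.1142] [-0.2136  0.0052]
plateR l [ 0.4889 -0.1239] [-0.2112 -0.0049]
plateR r [ 0.5069 -0.2465] [-0.2097 -0.1289]
plateL [ 0.5385 -0.0413] [-0.151   0.0703]
disc [ 0.5634 -0.1738] [-0.144  -0.0643]
rib a [ 0.6967 -0.1127] [-0.0037 -0.0215]
rib b [ 0.6307 -0.1214] [-0.0703 -0.0214]
sh bl [ 0.7115 -0.0544] [0.0187 0.0343]
sh br [ 0.7267 -0.1721] [ 0.0181 -0.0844]
sh fr [ 0.6253 -0.1851] [-0.0842 -0.0838]
sh fl [ 0.6116 -0.068 ] [-0.0822  0.0341]
jar [ 0.758  -0.0374] [0.0671 0.0449]
railF [0.5846 0.0311] [-0.0957  0.1359]
(-0.122, 0.068) [[ 0.56756609 -0.03971199]]
(-0.24, 0.068) [[ 0.45061821 -0.0554344 ]]
(-0.23, -0.068) [[ 0.47864978 -0.18888937]]
```

Unit at about (0.698, -0.091) with yaw 0.134. The left drawer is about 92 mm out and the shield is at about -0.024. First I close the fingers, align the tool with the unit, and approach.

servo_tool --targets '[{"az": 0.81,"grip": 0},{"az": 0.81,"grip": 0},{"az": 0.81,"grip": 0},{"tx": 0.6,"ty": -0.95,"grip": 0},{"tx": 0.6,"ty": -0.95,"grip": 0},{"tx": 0.6,"ty": -0.95,"grip": 0},{"tx": 0.6,"ty": -0.95,"grip": 0},{"tx": 0.6,"ty": -0.95,"grip": 0},{"tx": 0.6,"ty": -0.95,"grip": 0},{"tx": 0.6,"ty": -0.95,"grip": 0}]'

```text
invalid input at $.targets[0]: expected keys tx, ty, tz, ax, ay, az, grip
```

```bash
cat >> h.py <<'E'
from scipy.spatial.transform import Rotation as Ro
def where():
    s=env.get_state();q=np.load("q.npy");c,si=np.cos(q[2]),np.sin(q[2])
    p=s["position"];R=Ro.from_rotvec(s["ee_rot"]).as_matrix();u=(p[:2]-q[:2])@np.array([[c,-si],[si,c]])
    print("t",s["clock"],"unit xy",u.round(4),"z",p[2].round(4),"yaw",np.arctan2(R[1,0],R[0,0]).round(4),"tz",R[:,2].round(3),"F",s["force"].round(1),"open",s["opening"])
E
python3 -c "from h import *;where()"
```

```text
t 0.8 unit xy [-0.5208 -0.3437] z 0.2313 yaw 0.4257 tz [ 0.  0. -1.] F [ 0.3 -0.3 -0.2] open 0.0853021144064113
```

servo_tool --targets '[{"tx": 0,"ty": 0,"tz": 0,"ax": 0,"ay": 0,"az": 0.81,"grip": 0},{"tx": 0,"ty": 0,"tz": 0,"ax": 0,"ay": 0,"az": 0.81,"grip": 0},{"tx": 0,"ty": 0,"tz": 0,"ax": 0,"ay": 0,"az": 0.81,"grip": 0},{"tx": 0.6,"ty": -0.95,"tz": 0,"ax": 0,"ay": 0,"az": 0,"grip": 0},{"tx": 0.6,"ty": -0.95,"tz": 0,"ax": 0,"ay": 0,"az": 0,"grip": 0},{"tx": 0.6,"ty": -0.95,"tz": 0,"ax": 0,"ay": 0,"az": 0,"grip": 0},{"tx": 0.6,"ty": -0.95,"tz": 0,"ax": 0,"ay": 0,"az": 0,"grip": 0},{"tx": 0.6,"ty": -0.95,"tz": 0,"ax": 0,"ay": 0,"az": 0,"grip": 0},{"tx": 0.6,"ty": -0.95,"tz": 0,"ax": 0,"ay": 0,"az": 0,"grip": 0},{"tx": 0.6,"ty": -0.95,"tz": 0,"ax": 0,"ay": 0,"az": 0,"grip": 0}]'

```text
clock: 2.05
position: [0.3257, -0.2853, 0.2314]
ee_rot: [3.134, 0.21, 0.0]
force: [0.5, -0.3, 0.2]
opening: -0.0002
finger_force: 0.0
```

```bash
python3 -c "from h import *;where()"
```

```text
t 2.05 unit xy [-0.3945 -0.1432] z 0.2314 yaw 0.134 tz [ 0. -0. -1.] F [ 0.5 -0.3  0.2] open -0.00018202528704576272
```

servo_tool --targets '[{"tx": 0.58,"ty": -0.88,"tz": 0,"ax": 0,"ay": 0,"az": 0,"grip": 0},{"tx": 0.58,"ty": -0.88,"tz": 0,"ax": 0,"ay": 0,"az": 0,"grip": 0},{"tx": 0.58,"ty": -0.88,"tz": 0,"ax": 0,"ay": 0,"az": 0,"grip": 0},{"tx": 0.58,"ty": -0.88,"tz": 0,"ax": 0,"ay": 0,"az": 0,"grip": 0},{"tx": 0.58,"ty": -0.88,"tz": 0,"ax": 0,"ay": 0,"az": 0,"grip": 0},{"tx": 0.58,"ty": -0.88,"tz": 0,"ax": 0,"ay": 0,"az": 0,"grip": 0},{"tx": 0.58,"ty": -0.88,"tz": 0,"ax": 0,"ay": 0,"az": 0,"grip": 0},{"tx": 0.58,"ty": -0.88,"tz": 0,"ax": 0,"ay": 0,"az": 0,"grip": 0},{"tx": 0,"ty": 0,"tz": 1,"ax": 0,"ay": 0,"az": 0,"grip": 0},{"tx": 0,"ty": 0,"tz": 1,"ax": 0,"ay": 0,"az": 0,"grip": 0}]'

```text
clock: 3.3
position: [0.4352, -0.058, 0.1707]
ee_rot: [3.134, 0.212, 0.001]
force: [0.6, -1.2, -0.7]
opening: 0.0003
finger_force: 0.0
```

```bash
python3 - <<'E'
from h import *;import cv2
where();a=env.get_image("top")[100:290,220:460,::-1]
cv2.imwrite("pics/topc2.png",cv2.resize(a,None,fx=3.15,fy=3.15,interpolation=cv2.INTER_CUBIC))
E
```

```text
t 3.3 unit xy [-0.2556  0.0675] z 0.1707 yaw 0.1351 tz [ 0.001 -0.    -1.   ] F [ 0.6 -1.2 -0.7] open 0.00026451602530196355
```

View pics/topc2.png

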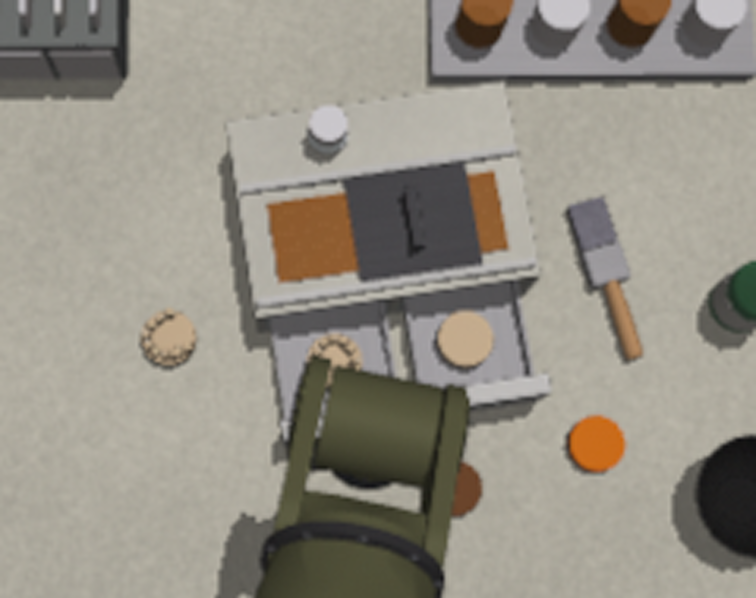

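The arm hides the front plate, but nothing has moved. I lower to z ≈ 0.046 and start forward.

servo_tool --targets '[{"tx": 0,"ty": 0,"tz": 0.83,"ax": 0,"ay": 0,"az": 0,"grip": 0},{"tx": 0,"ty": 0,"tz": 0.83,"ax": 0,"ay": 0,"az": 0,"grip": 0},{"tx": 0,"ty": 0,"tz": 0.83,"ax": 0,"ay": 0,"az": 0,"grip": 0},{"tx": 0,"ty": 0,"tz": 0.83,"ax": 0,"ay": 0,"az": 0,"grip": 0},{"tx": 0,"ty": 0,"tz": 0.83,"ax": 0,"ay": 0,"az": 0,"grip": 0},{"tx": 0.2,"ty": 0,"tz": 0,"ax": 0,"ay": 0,"az": 0,"grip": 0},{"tx": 0.2,"ty": 0,"tz": 0,"ax": 0,"ay": 0,"az": 0,"grip": 0},{"tx": 0.2,"ty": 0,"tz": 0,"ax": 0,"ay": 0,"az": 0,"grip": 0},{"tx": 0.2,"ty": 0,"tz": 0,"ax": 0,"ay": 0,"az": 0,"grip": 0},{"tx": 0.2,"ty": 0,"tz": 0,"ax": 0,"ay": 0,"az": 0,"grip": 0}]'

```text
clock: 4.6
position: [0.4652, -0.0543, 0.0471]
ee_rot: [3.134, 0.211, 0.0]
force: [-2.2, 1.5, 1.6]
opening: 0.0003
finger_force: 1.0
```

```bash
python3 -c "from h import *;where()"
```

```text
t 4.6 unit xy [-0.2254  0.0671] z 0.0471 yaw 0.1343 tz [ 0. -0. -1.] F [-2.2  1.5  1.6] open 0.0003302472177655673
```

servo_tool --targets '[{"tx": 0.22,"ty": 0,"tz": 0,"ax": 0,"ay": 0,"az": 0,"grip": 0},{"tx": 0.22,"ty": 0,"tz": 0,"ax": 0,"ay": 0,"az": 0,"grip": 0},{"tx": 0.22,"ty": 0,"tz": 0,"ax": 0,"ay": 0,"az": 0,"grip": 0},{"tx": 0.22,"ty": 0,"tz": 0,"ax": 0,"ay": 0,"az": 0,"grip": 0},{"tx": 0.22,"ty": 0,"tz": 0,"ax": 0,"ay": 0,"az": 0,"grip": 0},{"tx": 0.22,"ty": 0,"tz": 0,"ax": 0,"ay": 0,"az": 0,"grip": 0},{"tx": 0.22,"ty": 0,"tz": 0,"ax": 0,"ay": 0,"az": 0,"grip": 0},{"tx": 0.22,"ty": 0,"tz": 0,"ax": 0,"ay": 0,"az": 0,"grip": 0},{"tx": 0.22,"ty": 0,"tz": 0,"ax": 0,"ay": 0,"az": 0,"grip": 0},{"tx": 0.22,"ty": 0,"tz": 0,"ax": 0,"ay": 0,"az": 0,"grip": 0}]'

```text
clock: 5.85
position: [0.5306, -0.0455, 0.0467]
ee_rot: [-3.135, -0.211, 0.0]
force: [-2.3, 1.2, -0.4]
opening: 0.0
finger_force: 1.1
```

```bash
python3 -c "from h import *;where()"
```

```text
t 5.85 unit xy [-0.1594  0.0672] z 0.0467 yaw 0.1342 tz [-0.  0. -1.] F [-2.3  1.2 -0.4] open 4.5631897309639715e-05
```

Moving steadily. About 26 mm remain to the stop.

servo_tool --targets '[{"tx": 0.15,"ty": 0,"tz": 0,"ax": 0,"ay": 0,"az": 0,"grip": 0},{"tx": 0.15,"ty": 0,"tz": 0,"ax": 0,"ay": 0,"az": 0,"grip": 0},{"tx": 0.12,"ty": 0,"tz": 0,"ax": 0,"ay": 0,"az": 0,"grip": 0},{"tx": 0.1,"ty": 0,"tz": 0,"ax": 0,"ay": 0,"az": 0,"grip": 0},{"tx": 0.08,"ty": 0,"tz": 0,"ax": 0,"ay": 0,"az": 0,"grip": 0},{"tx": 0.06,"ty": 0,"tz": 0,"ax": 0,"ay": 0,"az": 0,"grip": 0},{"tx": 0.05,"ty": 0,"tz": 0,"ax": 0,"ay": 0,"az": 0,"grip": 0},{"tx": 0.05,"ty": 0,"tz": 0,"ax": 0,"ay": 0,"az": 0,"grip": 0},{"tx": 0.05,"ty": 0,"tz": 0,"ax": 0,"ay": 0,"az": 0,"grip": 0},{"tx": 0.05,"ty": 0,"tz": 0,"ax": 0,"ay": 0,"az": 0,"grip": 0}]'

```text
clock: 7.1
position: [0.5545, -0.0422, 0.0468]
ee_rot: [-3.134, -0.211, 0.006]
force: [-22.2, -2.0, 14.5]
opening: 0.0003
finger_force: 11.2
```

```bash
python3 -c "from h import *;where()"
```

```text
t 7.1 unit xy [-0.1353  0.0672] z 0.0468 yaw 0.1343 tz [-0.004 -0.    -1.   ] F [-22.2  -2.   14.5] open 0.0003271082117665123
```

22 N at about the expected stop. I hold briefly, back off, rise, and move towards the rib's right side at safe height.

servo_tool --targets '[{"tx": 0,"ty": 0,"tz": 0,"ax": 0,"ay": 0,"az": 0,"grip": 0},{"tx": 0,"ty": 0,"tz": 0,"ax": 0,"ay": 0,"az": 0,"grip": 0},{"tx": -0.2,"ty": 0,"tz": 0,"ax": 0,"ay": 0,"az": 0,"grip": 0},{"tx": -0.6,"ty": 0,"tz": 0,"ax": 0,"ay": 0,"az": 0,"grip": 0},{"tx": -0.9,"ty": 0,"tz": 0,"ax": 0,"ay": 0,"az": 0,"grip": 0},{"tx": -0.9,"ty": 0,"tz": -0.8,"ax": 0,"ay": 0,"az": 0,"grip": 0},{"tx": -1,"ty": 0,"tz": -1,"ax": 0,"ay": 0,"az": 0,"grip": 0},{"tx": -1,"ty": 0,"tz": -1,"ax": 0,"ay": 0,"az": 0,"grip": 0},{"tx": -1,"ty": 0,"tz": -1,"ax": 0,"ay": 0,"az": 0,"grip": 0},{"tx": 0,"ty": 0,"tz": -1,"ax": 0,"ay": 0,"az": 0,"grip": 0}]'

```text
clock: 8.35
position: [0.388, -0.0648, 0.192]
ee_rot: [3.134, 0.209, 0.002]
force: [0.5, -0.2, 0.5]
opening: -0.0001
finger_force: 0.0
```

```bash
python3 - <<'E'
from h import *;import cv2
where();a=env.get_image("top")[100:290,220:460,::-1]
cv2.imwrite("pics/topc3.png",cv2.resize(a,None,fx=3.15,fy=3.15,interpolation=cv2.INTER_CUBIC))
E
```

```text
t 8.35 unit xy [-0.3033  0.0671] z 0.192 yaw 0.1334 tz [ 0.001 -0.    -1.   ] F [ 0.5 -0.2  0.5] open -0.00011397107798724428
```

View pics/topc3.png

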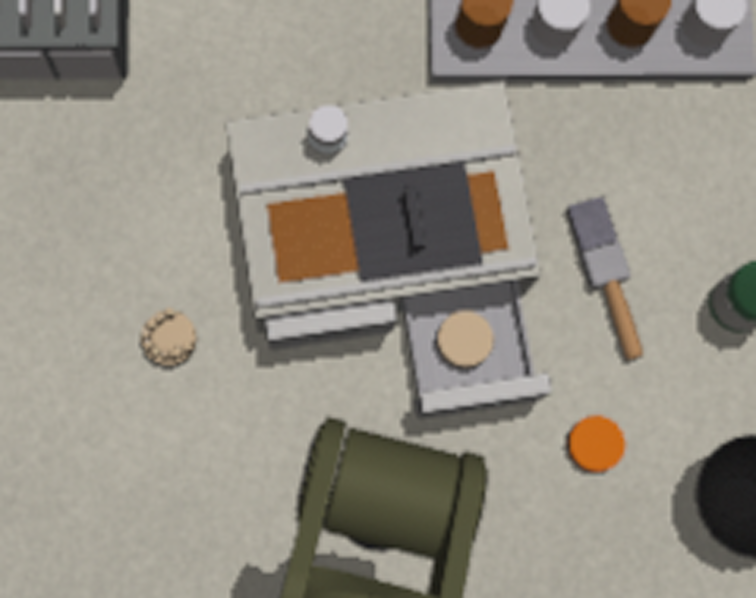

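The left drawer looks home, with its plate at crop (267-396, 305-338). The right drawer, disc and other things are unchanged. I check the plate's travel with intensity profiles.

```bash
python3 - <<'E'
from h import *;import cv2
q=np.load("q.npy");c=env.calibration("top");co,si=np.cos(q[2]),np.sin(q[2])
def prof(f,xs,y):
    im=cv2.imread(f,0);out=0
    for yy in np.linspace(y-.03,y+.03,13):
        W=np.stack([q[0]+co*xs-si*yy,q[1]+si*xs+co*yy,0*xs+.075],1)
        p=(W@c["R"].T+c["t"])@c["camera_matrix"].T;p=p[:,:2]/p[:,2:]
        uv=((p-[220,100]+.5)*3.15-.5).astype(np.float32)
        out=out+cv2.remap(im,uv[None,:,0],uv[None,:,1],cv2.INTER_LINEAR)[0]/13.
    return out
xs=np.arange(-.24,-.18,.001);a=prof("pics/topc.png",xs,.068)
from scipy.optimize import minimize_scalar
L=[(np.mean((prof("pics/topc3.png",xs[10:45]+d,.068)-a[10:45])**2),d) for d in np.arange(.08,.105,.0005)]
print(sorted(L)[:3])
print(a.round().astype(int));print(prof("pics/topc3.png",np.arange(-.15,-.09,.001),.068).round().astype(int))
E
```

```text
[(np.float64(309.3139475908705), np.float64(0.09900000000000002)), (np.float64(317.63144547759913), np.float64(0.09950000000000002)), (np.float64(345.80997464074363), np.float64(0.09850000000000002))]
[ 88  88  89  90  90  90  91  90  89  86  82  76  69  63  66  80 105 133
 156 170 177 180 182 182 182 182 182 181 181 180 181 182 182 179 173 165
 158 153 151 151 151 153 154 154 154 154 154 154 154 154 154 154 155 154
 152 147 142 135 130 126]
[132 117 106  97  92  91  92  92  93  93  93  93  93  91  87  83  77  73
  69  65  62  58  56  58  70  93 121 147 165 176 181 184 185 185 185 185
 184 184 183 184 185 186 183 174 158 138 117 102 100 111 130 150 166 174
 172 162 146 130 121 123]
```

The drawer moved about 99 mm and its face is at about -0.123, so it is home. Next I go above the right side of the rib.

servo_tool --targets '[{"tx": 0.99,"ty": 0.5,"tz": 0,"ax": 0,"ay": 0,"az": 0,"grip": 0},{"tx": 0.99,"ty": 0.5,"tz": 0,"ax": 0,"ay": 0,"az": 0,"grip": 0},{"tx": 0.99,"ty": 0.5,"tz": 0,"ax": 0,"ay": 0,"az": 0,"grip": 0},{"tx": 0.99,"ty": 0.5,"tz": 0,"ax": 0,"ay": 0,"az": 0,"grip": 0},{"tx": 0.99,"ty": 0.5,"tz": 0,"ax": 0,"ay": 0,"az": 0,"grip": 0},{"tx": 0.99,"ty": 0.5,"tz": 0,"ax": 0,"ay": 0,"az": 0,"grip": 0},{"tx": 0.99,"ty": 0.5,"tz": 0,"ax": 0,"ay": 0,"az": 0,"grip": 0},{"tx": 0.99,"ty": 0.5,"tz": 0,"ax": 0,"ay": 0,"az": 0,"grip": 0},{"tx": 0.99,"ty": 0.5,"tz": 0,"ax": 0,"ay": 0,"az": 0,"grip": 0},{"tx": 0,"ty": 0,"tz": 0.5,"ax": 0,"ay": 0,"az": 0,"grip": 0}]'

```text
clock: 9.65
position: [0.6737, -0.1633, 0.1754]
ee_rot: [3.134, 0.21, 0.003]
force: [0.2, 1.0, -0.6]
opening: -0.0
finger_force: 0.0
```

```bash
python3 - <<'E'
from h import *;import cv2
where()
cv2.imwrite("pics/w1.png",np.vstack([env.get_image("wrist")[:300,:,::-1],cv2.resize(env.get_image("scene")[140:320,220:460,::-1],(640,300))]))
E
```

```text
t 9.65 unit xy [-0.0333 -0.0686] z 0.1754 yaw 0.1339 tz [ 0.002 -0.001 -1.   ] F [ 0.2  1.  -0.6] open -2.0486253737562503e-05
```

View pics/w1.png

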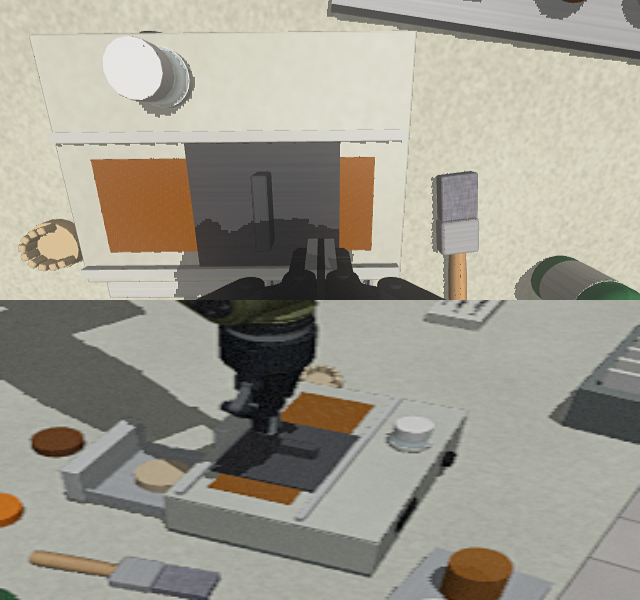

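The wrist view shows the closed fingertips (320,245) to the right of the rib (262,210), above the shield. I descend beside the rib and begin pushing left.

servo_tool --targets '[{"tx": 0,"ty": 0,"tz": 0.5,"ax": 0,"ay": 0,"az": 0,"grip": 0},{"tx": 0,"ty": 0,"tz": 0.5,"ax": 0,"ay": 0,"az": 0,"grip": 0},{"tx": 0,"ty": 0,"tz": 0.5,"ax": 0,"ay": 0,"az": 0,"grip": 0},{"tx": 0,"ty": 0,"tz": 0.5,"ax": 0,"ay": 0,"az": 0,"grip": 0},{"tx": 0,"ty": 0,"tz": 0.3,"ax": 0,"ay": 0,"az": 0,"grip": 0},{"tx": 0,"ty": 0,"tz": 0.2,"ax": 0,"ay": 0,"az": 0,"grip": 0},{"tx": 0,"ty": 0,"tz": 0,"ax": 0,"ay": 0,"az": 0,"grip": 0},{"tx": 0,"ty": -0.2,"tz": 0,"ax": 0,"ay": 0,"az": 0,"grip": 0},{"tx": 0,"ty": -0.2,"tz": 0,"ax": 0,"ay": 0,"az": 0,"grip": 0},{"tx": 0,"ty": -0.2,"tz": 0,"ax": 0,"ay": 0,"az": 0,"grip": 0}]'

```text
clock: 11.0
position: [0.6698, -0.1442, 0.1011]
ee_rot: [3.134, 0.211, 0.001]
force: [-0.1, 0.5, -0.4]
opening: -0.0001
finger_force: 0.0
```

```bash
python3 -c "from h import *;where()"
```

```text
t 11.0 unit xy [-0.0346 -0.0491] z 0.1011 yaw 0.1344 tz [ 0. -0. -1.] F [-0.1  0.5 -0.4] open -0.00012365312302964733
```

servo_tool --targets '[{"tx": 0,"ty": -0.2,"tz": 0.06,"ax": 0,"ay": 0,"az": 0,"grip": 0},{"tx": 0,"ty": -0.2,"tz": 0,"ax": 0,"ay": 0,"az": 0,"grip": 0},{"tx": 0,"ty": -0.25,"tz": 0,"ax": 0,"ay": 0,"az": 0,"grip": 0},{"tx": 0,"ty": -0.25,"tz": 0,"ax": 0,"ay": 0,"az": 0,"grip": 0},{"tx": 0,"ty": -0.25,"tz": 0,"ax": 0,"ay": 0,"az": 0,"grip": 0},{"tx": 0,"ty": -0.25,"tz": 0,"ax": 0,"ay": 0,"az": 0,"grip": 0},{"tx": 0,"ty": -0.25,"tz": 0,"ax": 0,"ay": 0,"az": 0,"grip": 0},{"tx": 0,"ty": -0.25,"tz": 0,"ax": 0,"ay": 0,"az": 0,"grip": 0},{"tx": 0,"ty": -0.25,"tz": 0,"ax": 0,"ay": 0,"az": 0,"grip": 0},{"tx": 0,"ty": -0.25,"tz": 0,"ax": 0,"ay": 0,"az": 0,"grip": 0}]'

```text
clock: 12.25
position: [0.66, -0.0729, 0.0989]
ee_rot: [-3.134, -0.211, 0.0]
force: [-1.9, -2.2, 0.7]
opening: -0.0002
finger_force: 1.0
```

```bash
python3 -c "from h import *;where()"
```

```text
t 12.25 unit xy [-0.0348  0.0228] z 0.0989 yaw 0.1342 tz [-0.  0. -1.] F [-1.9 -2.2  0.7] open -0.0002483967596368427
```

servo_tool --targets '[{"tx": 0,"ty": -0.17,"tz": 0,"ax": 0,"ay": 0,"az": 0,"grip": 0},{"tx": 0,"ty": -0.15,"tz": 0,"ax": 0,"ay": 0,"az": 0,"grip": 0},{"tx": 0,"ty": -0.12,"tz": 0,"ax": 0,"ay": 0,"az": 0,"grip": 0},{"tx": 0,"ty": -0.1,"tz": 0,"ax": 0,"ay": 0,"az": 0,"grip": 0},{"tx": 0,"ty": -0.08,"tz": 0,"ax": 0,"ay": 0,"az": 0,"grip": 0},{"tx": 0,"ty": -0.06,"tz": 0,"ax": 0,"ay": 0,"az": 0,"grip": 0},{"tx": 0,"ty": -0.05,"tz": 0,"ax": 0,"ay": 0,"az": 0,"grip": 0},{"tx": 0,"ty": -0.05,"tz": 0,"ax": 0,"ay": 0,"az": 0,"grip": 0},{"tx": 0,"ty": -0.05,"tz": 0,"ax": 0,"ay": 0,"az": 0,"grip": 0},{"tx": 0,"ty": -0.05,"tz": 0,"ax": 0,"ay": 0,"az": 0,"grip": 0}]'

```text
clock: 13.5
position: [0.6567, -0.0477, 0.099]
ee_rot: [3.134, 0.21, 0.0]
force: [-0.8, -10.5, -0.4]
opening: 0.0
finger_force: 5.1
```

```bash
python3 -c "from h import *;where()"
```

```text
t 13.5 unit xy [-0.0347  0.0482] z 0.099 yaw 0.1341 tz [ 0.    -0.001 -1.   ] F [ -0.8 -10.5  -0.4] open 3.9194316791695094e-06
```

The force is rising at the stop (y ≈ 0.048, as expected). A small extra push, then withdraw right, up and back.

servo_tool --targets '[{"tx": 0,"ty": -0.05,"tz": 0,"ax": 0,"ay": 0,"az": 0,"grip": 0},{"tx": 0,"ty": -0.04,"tz": 0,"ax": 0,"ay": 0,"az": 0,"grip": 0},{"tx": 0,"ty": 0,"tz": 0,"ax": 0,"ay": 0,"az": 0,"grip": 0},{"tx": 0,"ty": 0.3,"tz": 0,"ax": 0,"ay": 0,"az": 0,"grip": 0},{"tx": 0,"ty": 0.7,"tz": 0,"ax": 0,"ay": 0,"az": 0,"grip": 0},{"tx": 0,"ty": 0.2,"tz": -0.8,"ax": 0,"ay": 0,"az": 0,"grip": 0},{"tx": 0,"ty": 0,"tz": -1,"ax": 0,"ay": 0,"az": 0,"grip": 0},{"tx": 0,"ty": 0,"tz": -1,"ax": 0,"ay": 0,"az": 0,"grip": 0},{"tx": -0.5,"ty": 0,"tz": -1,"ax": 0,"ay": 0,"az": 0,"grip": 0},{"tx": -1,"ty": 0,"tz": 0,"ax": 0,"ay": 0,"az": 0,"grip": 0}]'

```text
clock: 14.75
position: [0.6171, -0.0871, 0.2154]
ee_rot: [3.134, 0.211, 0.007]
force: [0.7, -0.2, -0.3]
opening: 0.0002
finger_force: 0.0
```

servo_tool --targets '[{"tx": -1,"ty": 0,"tz": 0,"ax": 0,"ay": 0,"az": 0,"grip": 0},{"tx": -1,"ty": 0,"tz": 0,"ax": 0,"ay": 0,"az": 0,"grip": 0},{"tx": -1,"ty": 0,"tz": 0,"ax": 0,"ay": 0,"az": 0,"grip": 0},{"tx": -1,"ty": 0,"tz": 0,"ax": 0,"ay": 0,"az": 0,"grip": 0},{"tx": -1,"ty": 0,"tz": 0,"ax": 0,"ay": 0,"az": 0,"grip": 0},{"tx": -1,"ty": 0,"tz": 0,"ax": 0,"ay": 0,"az": 0,"grip": 0},{"tx": -1,"ty": 0,"tz": 0,"ax": 0,"ay": 0,"az": 0,"grip": 0},{"tx": 0,"ty": 0,"tz": 0,"ax": 0,"ay": 0,"az": 0,"grip": 0},{"tx": 0,"ty": 0,"tz": 0,"ax": 0,"ay": 0,"az": 0,"grip": 0},{"tx": 0,"ty": 0,"tz": 0,"ax": 0,"ay": 0,"az": 0,"grip": 0}]'

```text
clock: 16.0
position: [0.409, -0.1144, 0.2129]
ee_rot: [-3.134, -0.211, 0.0]
force: [0.3, 0.5, 0.2]
opening: 0.0001
finger_force: 0.0
```

```bash
python3 - <<'E'
from h import *;import cv2
where();a=env.get_image("top")[100:290,220:460,::-1]
cv2.imwrite("pics/topc4.png",cv2.resize(a,None,fx=3.15,fy=3.15,interpolation=cv2.INTER_CUBIC))
E
```

```text
t 16.0 unit xy [-0.2892  0.0151] z 0.2129 yaw 0.1344 tz [-0.  0. -1.] F [0.3 0.5 0.2] open 0.00014785033431110483
```

View pics/topc4.png

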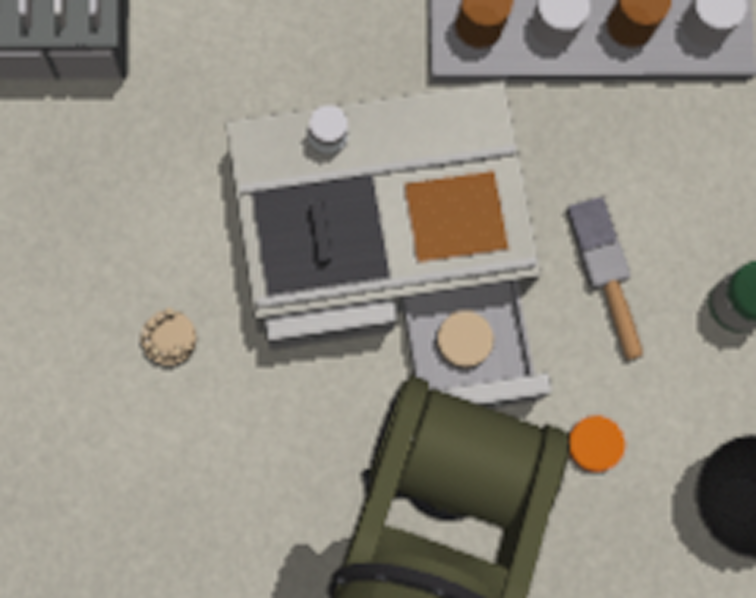

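The shield now covers the left window (crop 255-388, 178-295), having moved about 90 mm to about +0.065. The left drawer is home, the right one is unchanged, and the arm is clear.

```bash
python3 -c "from plant import env;print(env.job_done())"
```

```text
the job is handed in; nothing more can be done
None
```

The job is handed in at about 16 s: the left drawer (the cast's) is pushed home and the shield is against its left stop over that window, with the right drawer and everything else undisturbed in the final image and the arm clear; no verdict was returned.

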